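Pin the core clamp and key in the start sequence

TASK

Push the taper pin fully home through both plates of the core clamp, which pulls the plates into line, and let go of it. Then, on the sloping controller, press the round key, the square key and last the long bar key, in that order and one at a time, each fully down and then let back up, without forcing them. Leave the pin in place and the bottle, beaker, loose core and marker alone.

Things in the scene. Friction and masses are not known exactly. Their poses are not given: they have to be found in the camera images.
- pin: steel taper pin with a dark cylindrical knob, 120 g, standing upright. Origin at the centre of its tip (lower end), z up along its axis. Tip 5 mm across, taper to 16 mm over the first 30 mm, then straight 16 mm up to 45 mm; collar 28 mm across from 45 to 51 mm; neck 18 mm; knob 22 mm across from 55 to 95 mm (grip here)
- pin_rest: fixed black plastic block 60 x 60 x 47 mm with a loose vertical hole in which the pin stands at first, collar on the block's top. Origin at the centre of its underside
- clamp: fixed core clamp: lower aluminium block 170 (x) by 90 (y) by 36 mm high with a vertical 17.2 mm through-hole at its centre; origin at the centre of its underside, so the hole's axis is this origin's z axis. Along both y sides run 10 mm wide dark rails, 52 mm high. A steel upper plate lies on the block between them
- clamp_seat (a point): point on the axis of the lower block's fixed hole, level with the upper plate's top (48 mm above the table). The upper plate, 180 x 88 x 12 mm, has the same 17.2 mm hole; it slides along the clamp's x with about 2 N of friction and starts out of line by an unknown amount up to 4 mm either way. Pin fully home: collar on the upper plate, pin's origin 45 mm below this point
- clamp_core (a point): top centre of the grey core held between two dark jaws on the upper plate (with the plates in line), 78 mm above the table and 57 mm towards the clamp's +x from the hole; core and jaws span 27 to 85 mm from the hole, jaws 50 mm wide and 70 mm high above the table
- controller: fixed white and grey box 260 mm wide (y) with a sloping face 150 mm long, whose outward normal leans 0.5 rad (29 deg) from vertical towards the box's own -x (its lower edge). Origin under its centre; face centre 70 mm above the origin. Three grey keys (round, square, long bar) stand in a row along its y, 75 mm apart, in any order; a display lies above them on the slope
- round_unit: the grey round key (round, 26 mm across) in a black collar. Origin on the sloping face, under the key's centre along the face's normal; axes parallel to the controller's. Its flat top, parallel to the face, stands (key up) 13 to 23 mm over it, a height not told and different for each key; the collar's rim, 4 mm wide, is always 10 mm below the top
- round_key (a joint): how far this key is pressed in along the face's normal, m: 0 up, 0.005 fully down; its spring needs 1.5 N to start and 5 N fully down, and brings it back up
- round_flag (a joint): small white tell-tale 33 mm up the slope from this key's centre, m pushed in: it follows the deepest press of the key so far, less 0.5 mm, and stays in: 0 at first, 0.0045 once the key has been fully down
- square_unit: the grey square key (square, 26 by 26 mm) in a black collar. Origin on the sloping face, under the key's centre along the face's normal; axes parallel to the controller's. Its flat top, parallel to the face, stands (key up) 13 to 23 mm over it, a height not told and different for each key; the collar's rim, 4 mm wide, is always 10 mm below the top
- square_key (a joint): how far this key is pressed in along the face's normal, m: 0 up, 0.005 fully down; its spring needs 1.5 N to start and 5 N fully down, and brings it back up
- square_flag (a joint): small white tell-tale 33 mm up the slope from this key's centre, m pushed in: it follows the deepest press of the key so far, less 0.5 mm, and stays in: 0 at first, 0.0045 once the key has been fully down
- bar_unit: the grey bar key (long bar, 46 mm along y by 18 mm up the slope) in a black collar. Origin on the sloping face, under the key's centre along the face's normal; axes parallel to the controller's. Its flat top, parallel to the face, stands (key up) 13 to 23 mm over it, a height not told and different for each key; the collar's rim, 4 mm wide, is always 10 mm below the top
- bar_key (a joint): how far this key is pressed in along the face's normal, m: 0 up, 0.005 fully down; its spring needs 1.5 N to start and 5 N fully down, and brings it back up
- bar_flag (a joint): small white tell-tale 33 mm up the slope from this key's centre, m pushed in: it follows the deepest press of the key so far, less 0.5 mm, and stays in: 0 at first, 0.0045 once the key has been fully down
- wash_bottle: bystander, leave alone: white bottle 64 mm across, 170 mm high; origin at the centre of its underside
- rock_core: bystander, leave alone: loose grey core piece 44 mm across, 30 mm high; origin at the centre of its underside
- marker: bystander, leave alone: black marker 120 mm long, 12 mm thick; origin at the centre of its underside
- beaker: bystander, leave alone: small clear beaker 60 mm across, 70 mm high; origin at the centre of its underside
There are look-alikes about, which are no part of the job. What is shaped like the clamp but blue or red is not meant.

How it is judged (in metres and radians):
On the way, in this order (a step that is already met when the one before it is completed fails the run):
1. the taper pin is fully home through both plates and let go (z of pin in the frame of clamp between 0.0005 and 0.0055 m and horizontal distance between pin and clamp below 0.004 m and angle between the z axis of pin and the z axis of clamp, either way round below 0.06 rad and contact force between pin and the fingers below 0.2 N), for 0.2 s.
2. the round key is pressed fully down, the others up (z of pin in the frame of clamp between 0.0005 and 0.0055 m and horizontal distance between pin and clamp below 0.004 m and angle between the z axis of pin and the z axis of clamp, either way round below 0.06 rad and value of joint round_key above 0.0042 m and value of joint each of square_key, bar_key below 0.0012 m), for 0.05 s.
3. the round key is let back up (value of joint round_flag above 0.003 m and value of joint each of round_key, square_key, bar_key below 0.0012 m), for 0.05 s.
4. the square key is pressed fully down, the others up (z of pin in the frame of clamp between 0.0005 and 0.0055 m and horizontal distance between pin and clamp below 0.004 m and angle between the z axis of pin and the z axis of clamp, either way round below 0.06 rad and value of joint square_key above 0.0042 m and value of joint each of round_key, bar_key below 0.0012 m), for 0.05 s.
5. the square key is let back up (value of joint square_flag above 0.003 m and value of joint each of round_key, square_key, bar_key below 0.0012 m), for 0.05 s.
6. the bar key is pressed fully down, the others up (z of pin in the frame of clamp between 0.0005 and 0.0055 m and horizontal distance between pin and clamp below 0.004 m and angle between the z axis of pin and the z axis of clamp, either way round below 0.06 rad and value of joint bar_key above 0.0042 m and value of joint each of round_key, square_key below 0.0012 m), for 0.05 s.
7. the bar key is let back up (value of joint bar_flag above 0.003 m and value of joint each of round_key, square_key, bar_key below 0.0012 m), for 0.05 s.
At the end, for the whole second after the job is handed in: The pin is fully home in the clamp (collar within 2.5 mm of the upper plate, axis within 4 mm and 0.06 rad of the clamp's hole), at rest and released; all three tell-tales are pushed in (over 3 mm), and all three keys are back up (within 1.2 mm) (all of step 1 and all of step 7 and linear speed of pin below 0.01 m/s and value of joint each of round_flag, square_flag above 0.003 m); the robot touches nothing.
It fails at once if two keys pressed at once (value of joint each of round_key, square_key above 0.002 m or value of joint each of square_key, bar_key above 0.002 m or value of joint each of round_key, bar_key above 0.002 m).
It fails at once if a key pressed before the pin is home (value of joint any of round_key, square_key, bar_key above 0.002 m and not (z of pin in the frame of clamp between 0.0005 and 0.0055 m and horizontal distance between pin and clamp below 0.004 m and angle between the z axis of pin and the z axis of clamp, either way round below 0.06 rad)).
It fails at once if a key pressed out of order: the square before the round, or the bar before the square ((value of joint square_key above 0.002 m and not (value of joint round_flag above 0.003 m)) or (value of joint bar_key above 0.002 m and not (value of joint square_flag above 0.003 m))).
It fails at once if a key forced with more than 35 N (contact force between any of round_unit, square_unit, bar_unit and anything else above 35 N).
It fails at once if a bystander pushed more than 30 mm or tipped over (distance of any of wash_bottle, rock_core, marker, beaker from where it was at the start of the episode above 0.03 m or angle between any of wash_bottle, rock_core, beaker's own z axis and vertical above 0.5 rad).
It also fails if it takes over 67 s, if anything falls off the work surface, if the arm or the gripper's body presses on something with over 40 N, if the wrist force passes 120 N, or if a joint passes its speed limit or range.

ROBOT

A 6-joint arm with a two-finger parallel gripper is mounted at the origin on the work surface. World frame = base frame: x ahead of the robot, y to its left, z up, the work surface at z = 0. Lengths are in m, angles in degrees, forces in N, time in s.
With the tool pointing down it reaches from about 0.4 to 0.825 m from the base axis. Payload 7 kg.
Tool frame: the origin (TCP) lies at the centre of the arm's flange, where the gripper is bolted on; the fingertips stand 178 mm ahead of it and the grasp point (between the pads) lies 159 mm ahead of it (tip_reach is the distance from the TCP to the fingertips, in m); z points along the fingers, y is the line along which they close (so a half turn about z gives the same grasp; the last joint's range is limited). The gripper opens to 88 mm and grips with 3 to 60 N. Pads are 19 mm wide; open, the fingers measure 130 mm over their backs; the gripper's body (78 mm by 193 mm) begins 47 mm behind the grasp point.
Start: joints at [-60.785, 20.546, 0.682, 0, -70.136, -16.507], TCP at [0.148, -0.658, 0.405] pointing down, gripper open.
Joint ranges: [-176.03, 176.03], [-82.01, 121.73], [-58.28, 71.71], [-173.87, 95.51], [-174.79, -0.11], [-173.66, 173.66]. Speed limits (degrees/s): [136.94, 136.94, 172.46, 180, 180, 180].

INTERFACE

Orientations are given as [roll, pitch, yaw] about the fixed x, y, z axes, in that order (R = Rz(yaw) Ry(pitch) Rx(roll)).
In Python, from plant import * gives the robot as it stands.
- The arm moves only by the shell command python3 -m handwheel 'ROWS'. ROWS is JSON, a list of rows, each a list of 7 numbers: the opening, from -1 (shut) to 1 (fully open), then the shift along the tool's x, y, z as a fraction of full scale, then the turn, a rotation vector about the tool's x, y, z as a fraction of full scale. A call has 1 to 5 rows; each row shifts and turns the commanded pose from where the row before left it, along the tool's axes as they then stand; what a row does not reach is not made up. Full scale, the value 1, is 0.025 m for a shift and 6 degrees for a turn. A row lasts 1/8 s, in which the tool goes at most 62.5 mm and 10.7 degrees, less where a joint would pass 70% of its speed; a pose out of reach is approached as far as the arm can. A call with a number of a shift or a turn outside -1 to 1 is refused whole. A call with a gripper value outside its range is refused whole. The fingers move at their own pace and stop on an object; the grip force is fixed at half the most. Time passes only in rows, so rows that do not move let the fingers close. It gives the time, the measured TCP pose, the force, the opening and the grip force at its end, in the units of the state.
- get_obs(): the state, without advancing time (a new reading comes with each control period).
- snapshot(name): name is "side" or "top" or "wrist"; returns a dict with "color" (384x512x3 uint8, red, green, blue), "fx", "fy", "cx", "cy" (pixels), "R" (3x3) and "t" (3): a world point X has camera coordinates R X + t; the wrist camera has in their place "tool_from_camera" (4x4, takes a point from camera to tool coordinates, whose origin is the TCP and whose axes are the flange's). Camera axes: x right, y down, z forward; pixel columns grow to the right and rows downward; lengths in m; the calibration is good to about 2 mm. A picture is of the moment at which its call begins: read the wrist's pose just before it. There is no depth.
- close_job(): hands the job in; it is judged then, once.
The state is a dict: "clock": time; "joint_pos": joint angles; "qvel": joint speeds; "tau": joint torques, N m; "tool_pos": TCP position; "orientation": TCP orientation; "force": force on the tool from outside, world axes, zero at the start; "moment": the same for the moment, N m; "opening": finger opening in m; "gripper_force": force on a finger pad.
Only numpy, scipy, OpenCV 4.12 (cv2) and the standard library are available. Lean on these libraries where they do the work, as an engineer would, in place of code of your own. Each camera call takes 0.05 s, during which the arm holds its last target. There are 200 camera calls.

## Working session

There is one attempt and no reset: what is moved stays moved. The work goes in short steps, Python scripts to look and compute and a shell command to move; the robot and the scene stay as the last step left them, time stands still between calls to the robot, and variables do not carry over. Pictures are saved under pics/ and viewed, at most 10 in all, crops included, and the job is handed in when it is done.

```bash
mkdir -p pics; ls; python3 - <<'E'
from plant import *
import cv2,json
print(get_obs())
for n in("side","top"):
    s=snapshot(n); cv2.imwrite(f"pics/{n}0.png",cv2.resize(s["color"][:,:,::-1],(800,600),interpolation=cv2.INTER_CUBIC))
    print(n,s["fx"],s["fy"],s["cx"],s["cy"],s["R"],s["t"])
    import pickle; pickle.dump(s,open(f"pics/{n}0.pkl","wb"))
print(get_obs()["clock"])
E
```

```text
pics
{'clock': 0.0, 'joint_pos': array([-6.07868271e+01,  2.05906719e+01,  6.32758900e-01, -1.83198426e-02,
       -7.01383492e+01, -1.65062757e+01]), 'qvel': array([ 0.04567172,  0.00109741,  0.06662569,  0.02916278, -0.00821198,
       -0.04006077]), 'tau': array([ 1.82652529e-03, -5.82714450e+01,  2.93057764e+01,  6.99691281e+00,
        6.99841767e-03, -1.70477283e-04]), 'tool_pos': array([ 0.14841149, -0.65826877,  0.40372903]), 'orientation': array([ 1.79902812e+02, -1.08403110e-02, -1.67299332e+02]), 'force': array([ 0.51625236, -0.7780955 , -0.79443725]), 'moment': array([ 0.02951053, -0.0309972 , -0.01328304]), 'gripper_force': 0.0, 'opening': 0.08747803809449937}
side 376.00192513355995 376.00192513355995 254.99955109857427 187.86872865158858 [[ 0.79560714 -0.60550502  0.01931196]
 [-0.28390493 -0.40082016 -0.87105751]
 [ 0.53517032  0.68753681 -0.49080124]] [-0.33215534  0.26018316  0.62391988]
top 436.0279589508025 436.0279589508025 252.28602599307507 189.96315281178607 [[-2.80269504e-02 -9.99603161e-01 -2.83042905e-03]
 [-9.94621237e-01  2.81695014e-02 -9.96748394e-02]
 [ 9.97150163e-02  2.16230683e-05 -9.95016038e-01]] [0.1007919  0.49841973 1.20689028]
0.1
```

View pics/top0.png

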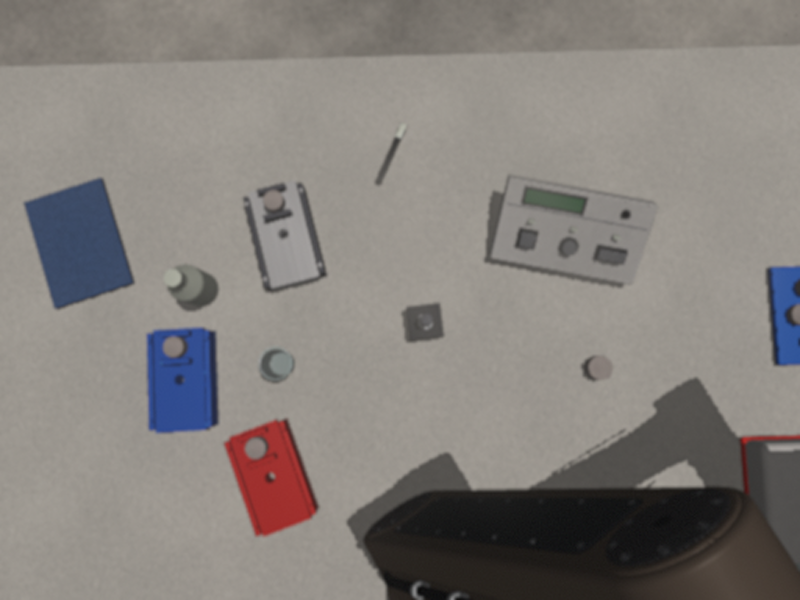

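View pics/side0.png

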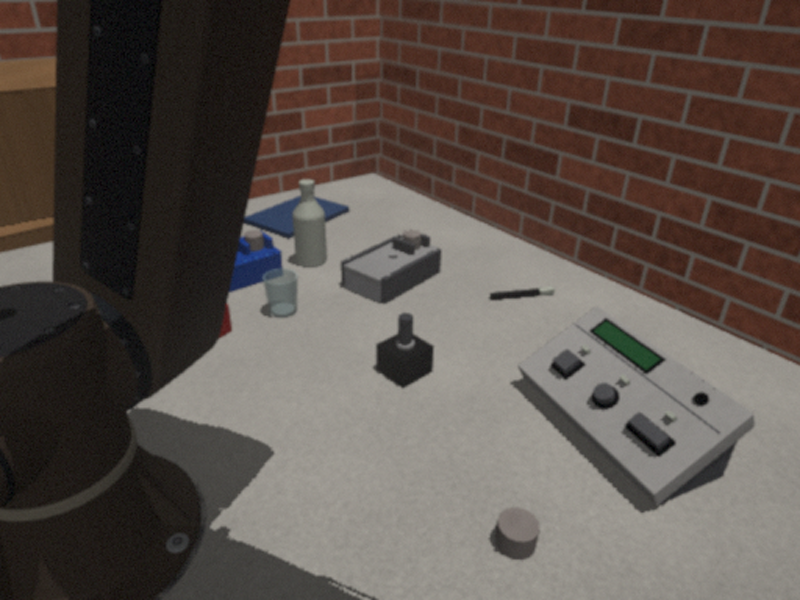

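The top view shows three clamp-shaped things: grey aluminium at (283,235), blue at (180,380) and (790,315), red at (270,478). The grey one, with dark rails, fits the description. Pin and rest are at (423,322). The keys, left to right, are square (527,239), round (568,247) and bar (610,255). I'll confirm these in an enlarged crop.

```bash
cat > h.py <<'E'
import numpy as np,cv2,pickle
from scipy.spatial.transform import Rotation as Ro
def ray(s,u,v,z,R=None,t=None):
    "world point at height z seen at pixel u,v (512x384)"
    R=s["R"] if R is None else R; t=s["t"] if t is None else t
    C=-R.T@t; d=R.T@np.array([(u-s["cx"])/s["fx"],(v-s["cy"])/s["fy"],1])
    return C+d*(z-C[2])/d[2]
def proj(s,X,R=None,t=None):
    R=s["R"] if R is None else R; t=s["t"] if t is None else t
    c=R@np.asarray(X,float)+t; return np.array([s["fx"]*c[0]/c[2]+s["cx"],s["fy"]*c[1]/c[2]+s["cy"]])
def wristcam(s,o):
    T=np.eye(4);T[:3,:3]=Ro.from_euler("xyz",o["orientation"],degrees=True).as_matrix();T[:3,3]=o["tool_pos"]
    W=np.linalg.inv(T@s["tool_from_camera"]); return W[:3,:3],W[:3,3]
def tool(o,yaw,P):
    "shift in tool axes (units of 25mm) and turn (units of 6deg) to tool-down pose P,yaw"
    R=Ro.from_euler("xyz",o["orientation"],degrees=True)
    G=P if isinstance(P,tuple) else (P,Ro.from_euler("xyz",[180,0,yaw],degrees=True))
    return R.inv().apply(G[0]-o["tool_pos"])/.025,np.degrees((R.inv()*G[1]).as_rotvec())/6
E
python3 - <<'E'
from h import *
s=pickle.load(open("pics/top0.pkl","rb"));q=pickle.load(open("pics/side0.pkl","rb"))
im=s["color"][:,:,::-1];sd=q["color"][:,:,::-1]
# mosaic: clamp, rest, controller; x5 top
a=cv2.resize(im[110:195,150:215],None,fx=4,fy=4,interpolation=cv2.INTER_CUBIC)
b=cv2.resize(im[185:225,250:290],None,fx=4,fy=4,interpolation=cv2.INTER_CUBIC)
c=cv2.resize(im[108:188,308:424],None,fx=4,fy=4,interpolation=cv2.INTER_CUBIC)
M=np.zeros((520,724,3),np.uint8);M[:340,:260]=a;M[345:505,:160]=b;M[:320,260:724]=c
cv2.imwrite("pics/mos.png",M)
k=lambda u:(u+.5)/1.5625-.5
P=lambda u,v,z:ray(s,k(u),k(v),z).round(4)
print("pin",P(425,321,.09),"side knob top",ray(q,k(405),k(319),.097).round(4))
print("hole",P(283,234,.048),"core",P(273,202,.078))
for n,u,v in(("sq",527,239),("ro",568,247),("bar",610,255)):print(n,P(u,v,.08))
E
```

```text
pin [0.4521 0.0358 0.09  ] side knob top [0.4495 0.0304 0.097 ]
hole [0.618  0.2832 0.048 ] core [0.6695 0.2952 0.078 ]
sq [ 0.5906 -0.1468  0.08  ]
ro [ 0.5745 -0.2173  0.08  ]
bar [ 0.5584 -0.2894  0.08  ]
```

View pics/mos.png

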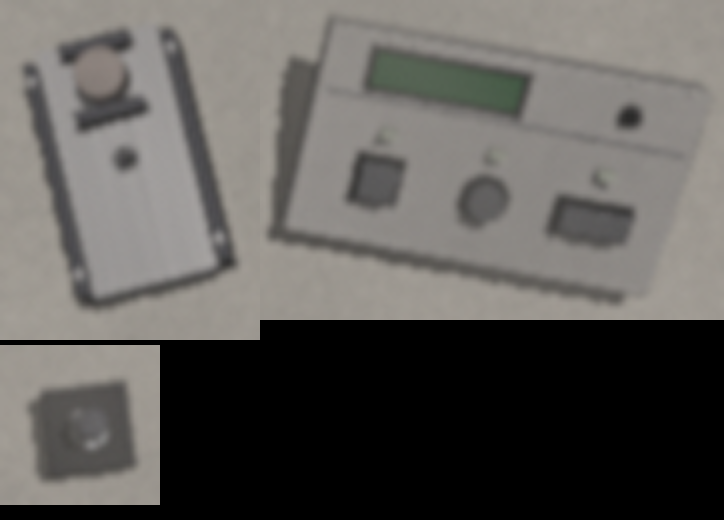

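The crop confirms the grey clamp (hole at 125,157) with its core, the pin in its rest, and square, round and bar keys. The clamp's yaw is about 13°, and the tool's -167° already matches that. Now I'll move above the pin.

```bash
python3 - <<'E'
from plant import *
from h import *
o=get_obs()
print(tool(o,-167.3,np.array([.451,.033,.36])))
s=pickle.load(open("pics/top0.pkl","rb"));q=pickle.load(open("pics/side0.pkl","rb"));k=lambda u:(u+.5)/1.5625-.5
b=ray(s,k(175),k(279),.165);print("bottle",b, ray(q,k(307),k(183),.17)); c,n=np.cos(np.radians(13)),np.sin(np.radians(13));d=b[:2]-[.618,.283];print(c*d[0]+n*d[1],-n*d[0]+c*d[1])
print("beaker",ray(s,k(278),k(362),.07))
E
```

```text
(array([-17.8862188 ,  24.31115473,   1.78648321]), array([ 0.01431667, -0.0013493 ,  0.00046784]))
bottle [0.52625226 0.43856655 0.165     ] [0.5248142  0.43539035 0.17      ]
-0.05440139298941747 0.17221813816839662
beaker [0.3896941  0.29086121 0.07      ]
```

```bash
H="python3 -m handwheel"
python3 -m handwheel '[[1,-1,1,0.1,0,0,0],[1,-1,1,0.1,0,0,0],[1,-1,1,0.1,0,0,0],[1,-1,1,0.1,0,0,0],[1,-1,1,0.1,0,0,0]]'
python3 -m handwheel '[[1,-1,1,0.1,0,0,0],[1,-1,1,0.1,0,0,0],[1,-1,1,0.1,0,0,0],[1,-1,1,0.1,0,0,0],[1,-1,1,0.1,0,0,0]]' >/dev/null
python3 -m handwheel '[[1,-1,1,0.1,0,0,0],[1,-1,1,0.1,0,0,0],[1,-1,1,0.1,0,0,0],[1,-1,1,0.1,0,0,0],[1,-1,1,0.1,0,0,0]]' >/dev/null
python3 -m handwheel '[[1,-1,1,0.1,0,0,0],[1,-1,1,0.1,0,0,0],[1,-0.9,1,0.1,0,0,0],[1,0,1,0,0,0,0],[1,0,1,0,0,0,0]]' >/dev/null
python3 -m handwheel '[[1,0,1,0,0,0,0],[1,0,1,0,0,0,0],[1,0,1,0,0,0,0],[1,0,1,0,0,0,0],[1,0,0.3,0,0,0,0]]'
python3 -m handwheel '[[1,0,0,0,0,0,0],[1,0,0,0,0,0,0]]'
python3 - <<'E'
from plant import *
from h import *
o=get_obs();s=snapshot("wrist");pickle.dump((s,o),open("pics/w1.pkl","wb"))
cv2.imwrite("pics/w1.png",cv2.resize(s["color"][:,:,::-1],(800,600)))
print(s["fx"],s["cx"],s["cy"],s["tool_from_camera"])
R,t=wristcam(s,o);print("pin top expected",proj(s,[.451,.033,.097],R,t)*1.5625)
E
```

```text
clock: 0.72
tool_pos: [0.2433, -0.5079, 0.3917]
orientation: [180.0, -0.0, -167.3]
force: [0.5, 0.3, -0.0]
opening: 0.0877
gripper_force: 0.0
clock: 3.22
tool_pos: [0.451, 0.0335, 0.3596]
orientation: [180.0, -0.0, -167.2]
force: [0.5, 0.0, 0.2]
opening: 0.088
gripper_force: 0.0
clock: 3.48
tool_pos: [0.4514, 0.0321, 0.3596]
orientation: [-180.0, -0.0, -167.3]
force: [-0.6, -0.1, -0.5]
opening: 0.0878
gripper_force: 0.0
337.9501463238293 258.9337821287466 193.2882170815733 [[ 2.11753283e-04 -9.57798167e-01 -2.87441520e-01  7.82671661e-02]
 [ 9.99999875e-01  3.33311507e-04 -3.73960916e-04 -5.56744512e-04]
 [ 4.53986646e-04 -2.87441404e-01  9.57798117e-01  1.89996136e-02]
 [ 0.00000000e+00  0.00000000e+00  0.00000000e+00  1.00000000e+00]]
pin top expected [407.9154946  311.87217806]
```

View pics/w1.png

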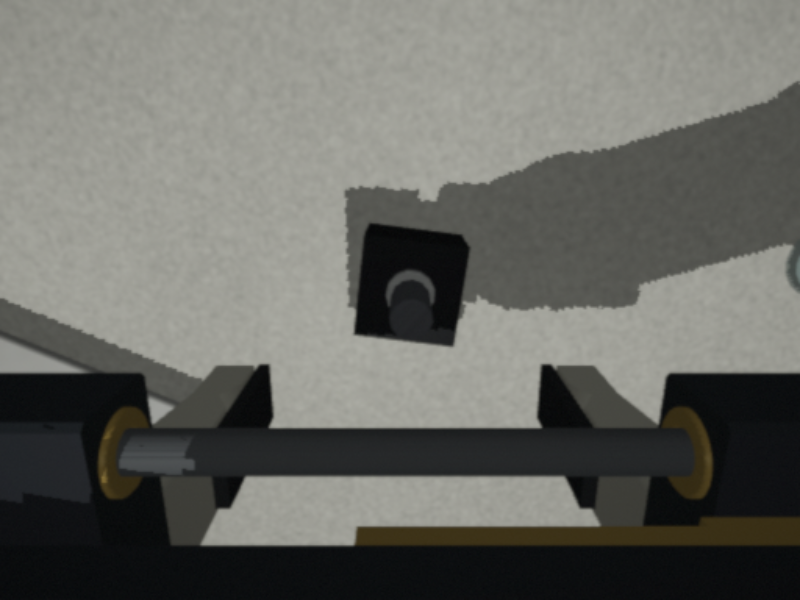

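The wrist view shows the pin knob top at (411,319), a few mm from where I predicted it.

```bash
python3 - <<'E'
from plant import *
from h import *
s,o=pickle.load(open("pics/w1.pkl","rb"));R,t=wristcam(s,o);k=lambda u:(u+.5)/1.5625-.5
p=ray(s,k(411),k(318.5),.097,R,t);print(p)
print(tool(get_obs(),-167.3,np.array([p[0],p[1],.080+.159+.001])))
E
```

```text
[0.45385848 0.03504706 0.097     ]
(array([-0.12161706,  0.09530088,  4.78179388]), array([-0.00095196, -0.00293709, -0.00475168]))
```

```bash
python3 -m handwheel '[[1,-0.12,0.1,0.8,0,0,0],[1,0,0,1,0,0,0],[1,0,0,1,0,0,0],[1,0,0,1,0,0,0],[1,0,0,0.98,0,0,0]]'
python3 -m handwheel '[[-1,0,0,0,0,0,0],[-1,0,0,0,0,0,0],[-1,0,0,0,0,0,0],[-1,0,0,0,0,0,0],[-1,0,0,0,0,0,0]]'
python3 -m handwheel '[[-1,0,0,0,0,0,0],[-1,0,0,0,0,0,0]]'
```

```text
clock: 4.15
tool_pos: [0.4539, 0.0351, 0.2394]
orientation: [-180.0, 0.0, -167.3]
force: [1.0, 0.2, -0.7]
opening: 0.0875
gripper_force: 0.0
clock: 4.78
tool_pos: [0.4538, 0.0358, 0.2406]
orientation: [180.0, 0.0, -167.3]
force: [-0.3, -0.4, -0.7]
opening: 0.0434
gripper_force: 0.0
clock: 5.03
tool_pos: [0.4537, 0.0357, 0.2402]
orientation: [180.0, 0.0, -167.3]
force: [0.4, 1.4, 1.0]
opening: 0.0234
gripper_force: 0.0
```

Close fully, then lift by 100 mm (the tip must clear the bystanders).

```bash
python3 -m handwheel '[[-1,0,0,0,0,0,0],[-1,0,0,0,0,0,0],[-1,0,0,0,0,0,0]]'
python3 -m handwheel '[[-1,0,0,-0.5,0,0,0],[-1,0,0,-1,0,0,0],[-1,0,0,-1,0,0,0],[-1,0,0,-1,0,0,0],[-1,0,0,-0.9,0,0,0]]'
python3 - <<'E'
from plant import *
from h import *
print(tool(get_obs(),-167.3,np.array([.618-.03,.283-.007,.35])))
E
```

```text
clock: 5.4
tool_pos: [0.4537, 0.0357, 0.2402]
orientation: [-180.0, -0.0, -167.3]
force: [0.5, 0.3, 1.1]
opening: 0.0213
gripper_force: 30.0
clock: 6.02
tool_pos: [0.4535, 0.0356, 0.3518]
orientation: [180.0, 0.0, -167.3]
force: [0.6, -0.6, -2.4]
opening: 0.0212
gripper_force: 30.0
(array([-7.36211474,  8.19750865,  0.08203773]), array([0.00232907, 0.00786138, 0.00123544]))
```

```bash
python3 -m handwheel '[[-1,-0.9,0.9,0,0,0,0],[-1,-0.9,0.9,0,0,0,0],[-1,-0.9,0.9,0,0,0,0],[-1,-0.9,0.9,0,0,0,0],[-1,-0.9,0.9,0,0,0,0]]' >/dev/null
python3 -m handwheel '[[-1,-0.9,0.9,0,0,0,0],[-1,-0.9,0.9,0,0,0,0],[-1,-0.9,0.9,0,0,0,0],[-1,-0.9,0.9,0,0,0,0],[-1,-0.5,0.1,0,0,0,0]]'
python3 -m handwheel '[[-1,0,0,0,0,0,0],[-1,0,0,0,0,0,0],[-1,0,0,0,0,0,0]]'
python3 - <<'E'
from plant import *
from h import *
o=get_obs();s=snapshot("wrist");pickle.dump((s,o),open("pics/w2.pkl","wb"))
cv2.imwrite("pics/w2.png",cv2.resize(s["color"][:,:,::-1],(800,600),interpolation=cv2.INTER_CUBIC))
R,t=wristcam(s,o);print("hole expected",proj(s,[.618,.283,.048],R,t)*1.5625, o["tool_pos"])
E
```

```text
clock: 7.28
tool_pos: [0.6188, 0.2844, 0.3503]
orientation: [-180.0, -0.0, -167.2]
force: [-0.2, 0.2, -1.7]
opening: 0.0214
gripper_force: 30.0
clock: 7.65
tool_pos: [0.618, 0.2823, 0.3506]
orientation: [180.0, 0.0, -167.3]
force: [-0.4, 0.2, -2.0]
opening: 0.0214
gripper_force: 30.0
hole expected [406.98294011 290.44351035] [0.61800388 0.28226264 0.35060968]
```

View pics/w2.png

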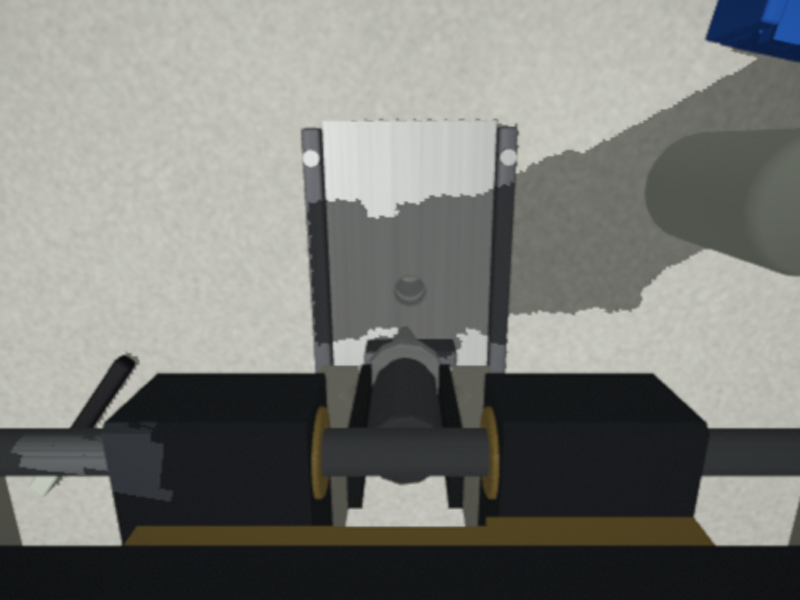

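The wrist view shows the hole at (410,290), with the pin tip in front of it at about (405,328). I'll enlarge it to see how the lower hole is offset.

```bash
python3 - <<'E'
from h import *
s,o=pickle.load(open("pics/w2.pkl","rb"))
c=s["color"][165:225,232:292,::-1].astype(float)
c=cv2.resize(c,(600,600),interpolation=cv2.INTER_CUBIC);c=np.clip((c-20)*1.7,0,255).astype(np.uint8)
cv2.imwrite("pics/w2c.png",c)
R,t=wristcam(s,o);k=lambda u:(u+.5)/1.5625-.5
print(ray(s,k(410),k(290),.048,R,t))
for p in((311,158),(509,158)):print("screw",ray(s,k(p[0]),k(p[1]),.052,R,t))
T=pickle.load(open("pics/top0.pkl","rb"))
for p in((30,73),(170,46),(78,274),(219,238)): # rail-end screws in the mosaic x4 crop
    print("top screw",ray(T,150+p[0]/4-.4,110+p[1]/4-.4,.052))
E
```

```text
[0.61725687 0.28439371 0.048     ]
screw [0.55913004 0.21921064 0.052     ]
screw [0.53690244 0.3179021  0.052     ]
top screw [0.68094917 0.34869484 0.052     ]
top screw [0.69745808 0.25024506 0.052     ]
top screw [0.5379284  0.31630951 0.052     ]
top screw [0.56034171 0.21816465 0.052     ]
```

View pics/w2c.png

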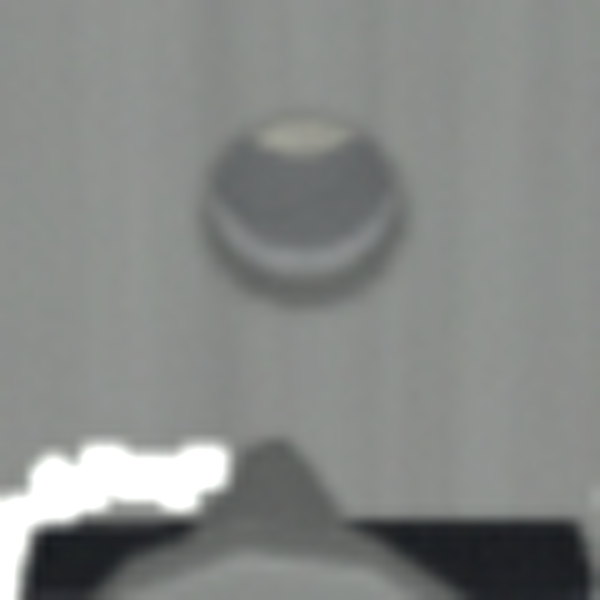

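The crop shows the upper hole centred at (304,207). A bright ledge of the lower block is visible inside the far edge, so the lower hole sits about 2 to 3 mm towards the clamp's -x. The pin tip is at (280,440).

```bash
python3 - <<'E'
from h import *
s,o=pickle.load(open("pics/w2.pkl","rb"));R,t=wristcam(s,o)
f=lambda x,y,z:ray(s,232+x/10-.45,165+y/10-.45,z,R,t)
a=np.radians(12.8);ex=np.array([np.cos(a),np.sin(a)])
up=f(304,208,.048);print("upper",up)
for n,y in(("upper-plate bottom edge",277),("ledge inner",247)):
    e=f(304,y,.036);c=e[:2]-8.6e-3*ex;print(n,c,"rel upper along x,y",(c-up[:2])@ex,(c-up[:2])@[-ex[1],ex[0]])
# pin tip predicted from grip: tip 80mm-ish below grasp
tp=o["tool_pos"]
for d in(.238,.240):print("tip px crop",(proj(s,[tp[0],tp[1],tp[2]-d],R,t)-[232,165]+.45)*10)
print("tip world at that z",f(280,440,tp[2]-.238),tp)
E
```

```text
upper [0.61724693 0.28415049 0.048     ]
upper-plate bottom edge [0.61841844 0.28452528] rel upper along x,y 0.0012254319201416104 0.00010593109118465995
ledge inner [0.61564188 0.28389247] rel upper along x,y -0.0016223329137384811 0.00010398270563904971
tip px crop [282.54084562 461.7527338 ]
tip px crop [282.47775142 452.02566453]
tip world at that z [0.61649883 0.28174384 0.11260968] [0.61800388 0.28226264 0.35060968]
```

```bash
python3 - <<'E'
from plant import *
from h import *
print(tool(get_obs(),-167.3,np.array([.6155,.2838,.292])))
E
```

```text
(array([0.08747637, 0.07593856, 2.34611715]), array([ 0.00189746,  0.0027744 , -0.00167322]))
```

```bash
python3 -m handwheel '[[-1,0.09,0.08,0.8,0,0,0],[-1,0,0,0.8,0,0,0],[-1,0,0,0.75,0,0,0],[-1,0,0,0.4,0,0,0],[-1,0,0,0.4,0,0,0]]'
python3 -m handwheel '[[-1,0,0,0.2,0,0,0],[-1,0,0,0,0,0,0],[-1,0,0,0,0,0,0]]'
```

```text
clock: 8.32
tool_pos: [0.6159, 0.2845, 0.2712]
orientation: [180.0, 0.0, -167.3]
force: [-0.4, 0.1, -1.4]
opening: 0.0215
gripper_force: 30.0
clock: 8.7
tool_pos: [0.6159, 0.2845, 0.2669]
orientation: [180.0, 0.0, -167.3]
force: [-0.3, -0.9, -1.0]
opening: 0.0216
gripper_force: 30.0
```

```bash
python3 -m handwheel '[[-1,0,0,0.2,0,0,0],[-1,0,0,0.1,0,0,0],[-1,0,0,0,0,0,0]]'
python3 -m handwheel '[[-1,0,0,0.15,0,0,0],[-1,0,0,0,0,0,0]]'
```

```text
clock: 9.07
tool_pos: [0.6159, 0.2845, 0.2588]
orientation: [180.0, 0.0, -167.3]
force: [0.8, -0.0, -1.2]
opening: 0.0212
gripper_force: 30.0
clock: 9.32
tool_pos: [0.6159, 0.2846, 0.255]
orientation: [180.0, 0.0, -167.3]
force: [2.4, 1.1, -3.2]
opening: 0.0214
gripper_force: 30.0
```

```bash
python3 -m handwheel '[[-1,0,0,0.15,0,0,0],[-1,0,0,0,0,0,0]]'
python3 -m handwheel '[[-1,0,0,0.12,0,0,0],[-1,0,0,0,0,0,0]]'
```

```text
clock: 9.57
tool_pos: [0.6157, 0.2844, 0.251]
orientation: [-180.0, -0.0, -167.3]
force: [2.6, 0.4, -2.9]
opening: 0.0217
gripper_force: 30.0
clock: 9.82
tool_pos: [0.6157, 0.2844, 0.2481]
orientation: [-180.0, -0.0, -167.3]
force: [2.5, 0.2, -1.8]
opening: 0.0213
gripper_force: 30.0
```

```bash
python3 -m handwheel '[[-1,0,0,0.12,0,0,0],[-1,0,0,0,0,0,0]]'
python3 -m handwheel '[[-1,0,0,0.1,0,0,0],[-1,0,0,0,0,0,0]]'
```

```text
clock: 10.07
tool_pos: [0.6157, 0.2844, 0.2451]
orientation: [-180.0, -0.0, -167.3]
force: [2.5, 0.4, -2.1]
opening: 0.0214
gripper_force: 30.0
clock: 10.32
tool_pos: [0.6157, 0.2844, 0.2427]
orientation: [-180.0, -0.0, -167.3]
force: [0.7, 0.7, -2.7]
opening: 0.0216
gripper_force: 30.0
```

```bash
python3 -m handwheel '[[-1,0,0,0.06,0,0,0],[-1,0,0,0,0,0,0]]'
python3 -m handwheel '[[-1,0,0,0.04,0,0,0],[-1,0,0,0,0,0,0]]'
```

```text
clock: 10.58
tool_pos: [0.6157, 0.2844, 0.2413]
orientation: [-180.0, -0.0, -167.3]
force: [0.4, 1.0, -2.2]
opening: 0.0214
gripper_force: 30.0
clock: 10.82
tool_pos: [0.6158, 0.2844, 0.2412]
orientation: [180.0, 0.0, -167.3]
force: [-1.1, -0.7, 5.2]
opening: 0.0216
gripper_force: 30.0
```

Contact came at exactly the expected home height. Release and lift.

```bash
python3 -m handwheel '[[1,0,0,0,0,0,0],[1,0,0,0,0,0,0],[1,0,0,0,0,0,0],[1,0,0,0,0,0,0],[1,0,0,0,0,0,0]]'
python3 -m handwheel '[[1,0,0,-0.5,0,0,0],[1,0,0,-1,0,0,0],[1,0,0,-1,0,0,0],[1,0,0,-1,0,0,0],[1,0,0,-1,0,0,0]]' 
python3 -m handwheel '[[-1,0.1,0,0,0,0,0],[-1,0,0,0,0,0,0],[-1,0,0,0,0,0,0]]' 
python3 - <<'E'
from plant import *
from h import *
o=get_obs();s=snapshot("wrist");q=snapshot("side")
m=np.hstack([cv2.resize(s["color"][130:330,150:370],(440,400)),cv2.resize(q["color"][140:200,210:290],(360,270)) if 0 else cv2.copyMakeBorder(cv2.resize(q["color"][140:200,210:290],(360,270)),0,130,0,0,0)])
cv2.imwrite("pics/m3.png",m[:,:,::-1])
a=np.radians(-12.7);z=np.array([0,0,1]);ey=np.array([-np.sin(a),np.cos(a),0]);ex=np.array([np.cos(a),np.sin(a),0]);n=-np.sin(.5)*ex+np.cos(.5)*z
G=Ro.from_matrix(np.column_stack([np.cross(ey,-n),ey,-n]))
P=np.array([.5745,-.2173,.08])+n*(.178+.10)
print(P,tool(o,0,(P,G)), G.as_euler("xyz",degrees=True))
E
```

```text
clock: 11.45
tool_pos: [0.6157, 0.2844, 0.2403]
orientation: [-180.0, -0.0, -167.3]
force: [0.1, 0.1, 0.1]
opening: 0.0656
gripper_force: 0.0
clock: 12.08
tool_pos: [0.6157, 0.2844, 0.3549]
orientation: [180.0, 0.1, -167.3]
force: [-0.5, -0.1, -0.2]
opening: 0.0876
gripper_force: 0.0
clock: 12.45
tool_pos: [0.6131, 0.2837, 0.3522]
orientation: [-180.0, -0.1, -167.3]
force: [-0.4, 0.4, -0.7]
opening: 0.0632
gripper_force: 0.0
[ 0.44448046 -0.18799883  0.32396795] (array([ 10.72836648, -16.92357487,   1.150938  ]), array([ 1.05172   , -4.70573771,  4.14722889])) [180.          28.64788976 167.3       ]
```

View pics/m3.png

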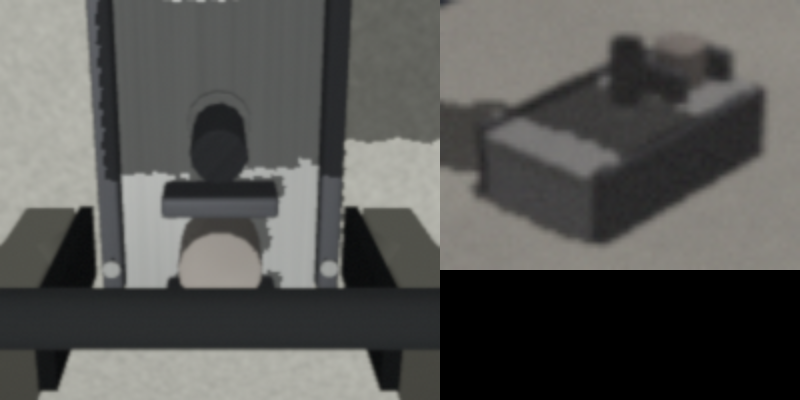

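The pin is upright, with its collar on the plate. Now to the controller.

```bash
python3 -m handwheel '[[-1,0.6,-1,0,0,0,0],[-1,0.6,-1,0,0,0,0],[-1,0.6,-1,0,0,0,0],[-1,0.6,-1,0,0,0,0],[-1,0.6,-1,0,0,0,0]]' >/dev/null
python3 -m handwheel '[[-1,0.6,-1,0,0,0,0],[-1,0.6,-1,0,0,0,0],[-1,0.6,-1,0,0,0,0],[-1,0.6,-1,0,0,0,0],[-1,0.6,-1,0,0,0,0]]' >/dev/null
python3 -m handwheel '[[-1,0.6,-1,0,0,0,0.9],[-1,0.6,-1,0,0,0,0.9],[-1,0.6,-1,0,0,0,0.9],[-1,0.6,-1,0,0,0,0.9],[-1,0.6,-1,0,0,0,0.65]]'
cat > goal.py <<'E'
from plant import *
from h import *
import sys
YAW=-12.7
def frame(yaw=YAW):
    a=np.radians(yaw);ey=np.array([-np.sin(a),np.cos(a),0]);ex=np.array([np.cos(a),np.sin(a),0]);n=np.array([0,0,np.cos(.5)])-np.sin(.5)*ex
    return ey,np.cross(ey,n),n   # along row, up the slope, normal
def goal(o,K,h,yaw=YAW):
    "tool shift/turn to put fingertips h above point K along the normal"
    ey,eu,n=frame(yaw);return tool(o,0,(np.array(K)+n*(.178+h),Ro.from_matrix(np.column_stack([np.cross(ey,-n),ey,-n]))))
E
python3 - <<'E'
from goal import *
print(goal(get_obs(),[.5745,-.2173,.08],.10),frame())
E
```

```text
clock: 14.42
tool_pos: [0.4507, -0.1207, 0.3529]
orientation: [-180.0, 0.0, 167.0]
force: [0.4, -1.1, -0.1]
opening: 0.0003
gripper_force: 0.0
(array([-0.36091264, -2.67757994,  1.15777837]), array([-0.01088062, -4.77321262, -0.04240625])) (array([0.2198462 , 0.97553454, 0.        ]), array([ 0.8561121 , -0.1929332 ,  0.47942554]), array([-0.46769617,  0.10539988,  0.87758256]))
```

```bash
python3 -m handwheel '[[-1,0,-0.6,0,0,-0.95,0],[-1,0,-0.6,0,0,-0.95,0],[-1,0,-0.6,0,0,-0.95,0],[-1,0,-0.6,0,0,-0.95,0],[-1,0,-0.28,0,0,-0.95,0]]'
python3 -m handwheel '[[-1,0,0,0,0,0,0],[-1,0,0,0,0,0,0],[-1,0,0,0,0,0,0]]'
python3 - <<'E'
from goal import *
o=get_obs();s=snapshot("wrist");pickle.dump((s,o),open("pics/w4.pkl","wb"))
cv2.imwrite("pics/w4.png",cv2.resize(s["color"][:,:,::-1],(800,600),interpolation=cv2.INTER_CUBIC))
print(goal(o,[.5745,-.2173,.08],.10))
E
```

```text
clock: 15.05
tool_pos: [0.4363, -0.1854, 0.3534]
orientation: [180.0, 28.7, 167.2]
force: [-0.5, -1.3, 0.7]
opening: 0.0009
gripper_force: 0.0
clock: 15.42
tool_pos: [0.4377, -0.1845, 0.3534]
orientation: [180.0, 28.5, 167.2]
force: [0.2, 0.5, -0.2]
opening: 0.0006
gripper_force: 0.0
(array([ 0.30056154, -0.07436352,  1.17591755]), array([-0.00709599, -0.02707729, -0.01304397]))
```

View pics/w4.png

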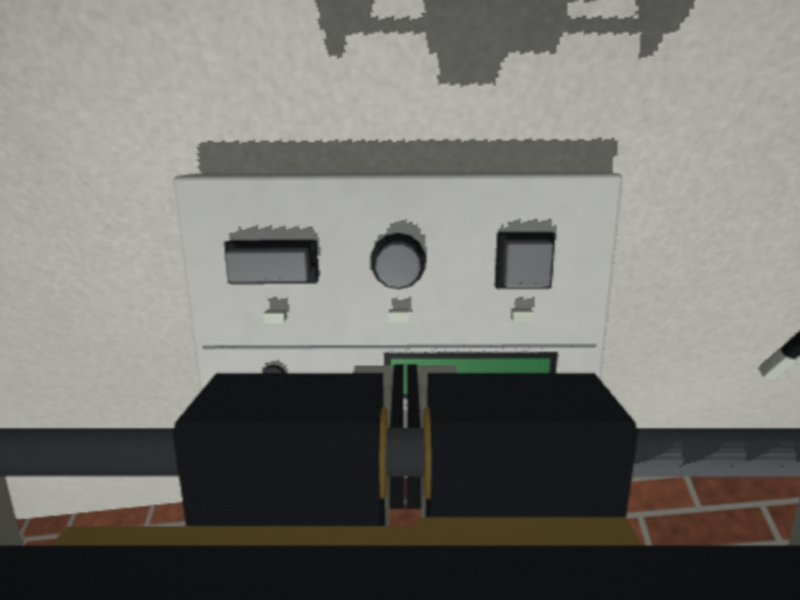

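The wrist view shows bar (271,262), round (398,262) and square (526,261) in a level row, so the yaw is right. I'll triangulate with the top view.

```bash
python3 - <<'E'
from goal import *
from scipy.optimize import least_squares
s,o=pickle.load(open("pics/w4.pkl","rb"));R,t=wristcam(s,o);T=pickle.load(open("pics/top0.pkl","rb"));S=pickle.load(open("pics/side0.pkl","rb"));k=lambda u:(np.array(u)+.5)/1.5625-.5
m=lambda u,v:np.array([308+(u-260)/4-.4,108+v/4-.4])
ey,eu,n=frame()
W={"sq":(526,261),"ro":(398,262),"bar":(269,263)}
TP={"sq":m(378,181),"ro":m(485,199),"bar":m(593,219)}
SP={"sq":k((568,362)),"ro":k((605,394)),"bar":k((651,432))}
for q in W:
    f=lambda X:np.r_[proj(s,X,R,t)-k(W[q]),proj(T,X)-TP[q],proj(S,X)-SP[q]]
    r=least_squares(f,[.57,-.2,.08]);print(q,r.x.round(4),r.fun.round(1),"h",(r.x@n).round(4), "goal",goal(get_obs(),r.x,.04)[0].round(2))
    for d in(.29,.30,.31):pass
print("depth by spacing",s["fx"]*.075/((526-269)/2/1.5625))
E
```

```text
sq [ 0.5931 -0.1482  0.0649] [-0.3  0.5 -0.6  0.  -0.9  0.4] h -0.236 goal [0.48 2.78 4.16]
ro [ 0.5776 -0.2213  0.0646] [-0.1  0.4 -0.5  0.4 -0.2  0.5] h -0.2368 goal [ 0.45 -0.2   4.19]
bar [ 0.5621 -0.2958  0.064 ] [-0.   0.5 -0.2  0.2 -0.5  0.6] h -0.2379 goal [ 0.41 -3.25  4.23]
depth by spacing 0.3081986986173054
```

```bash
python3 -m handwheel '[[-1,0.45,-0.2,0.8,0,0,0],[-1,0,0,0.9,0,0,0],[-1,0,0,0.9,0,0,0],[-1,0,0,0.9,0,0,0],[-1,0,0,0.7,0,0,0]]' >/dev/null
python3 -m handwheel '[[-1,0,0,0.5,0,0,0],[-1,0,0,0.3,0,0,0],[-1,0,0,0,0,0,0],[-1,0,0,0,0,0,0]]'
cat > st.py <<'E'
from goal import *
o=get_obs();ey,eu,n=frame();print("fn",(o["force"]@n).round(2),"tip",((o["tool_pos"]-.178*n)).round(4),"h",((o["tool_pos"]-.178*n)@n).round(4))
E
python3 st.py
python3 - <<'E'
from goal import *
o=get_obs();s=snapshot("wrist");pickle.dump((s,o),open("pics/w5.pkl","wb"))
cv2.imwrite("pics/w5.png",cv2.resize(s["color"][:,:,::-1],(800,600),interpolation=cv2.INTER_CUBIC)[100:500])
E
```

```text
clock: 16.6
tool_pos: [0.4877, -0.2148, 0.2646]
orientation: [178.8, 26.8, 167.3]
force: [-0.2, 0.9, -0.8]
opening: 0.0
gripper_force: 0.0
fn -0.54 tip [ 0.5709 -0.2336  0.1084] h -0.1965
```

View pics/w5.png

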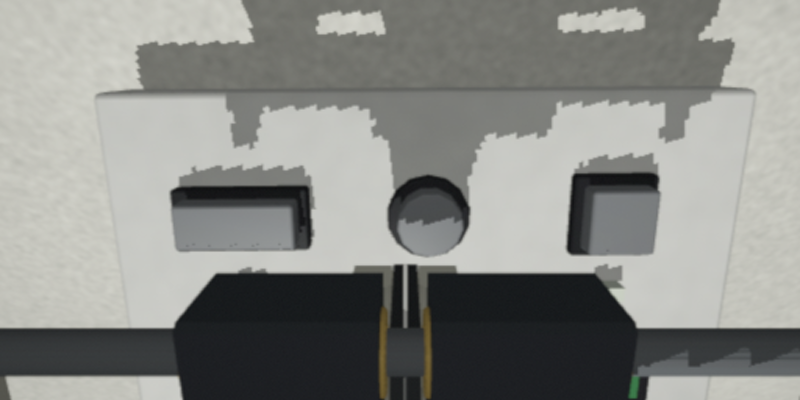

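The picture shows the round key at (428,315 in the full frame), off to the side. The tool has drifted and turned, so I'll check the joints for a limit.

```bash
python3 - <<'E'
from goal import *
o=get_obs();print(o["joint_pos"].round(2),o["qvel"].round(2));print(goal(o,[.5776,-.2213,.0646],.02))
E
```

```text
[  -6.63    8.91  -52.33   37.71   -2.53 -133.13] [-0.13 -0.33 -0.18 -0.09  0.08 -0.01]
(array([0.67736224, 0.52236204, 0.85154175]), array([ 0.19819433, -0.31142709, -0.00767621]))
```

J5 is almost at 0, its limit, so the tool can't tilt fully along the normal. I'll tilt it only 10° and press along the normal with the uphill edge of the fingertips. Back off first.

```bash
cat >> goal.py <<'E'
def goal2(o,K,h,tilt=10,yaw=YAW):
    "put uphill edge of the fingertips h above K along the normal, tool tilted only by tilt deg"
    ey,eu,n=frame(yaw);a=np.radians(tilt);ex=np.cross(ey,[0,0,1]);d=np.sin(a)*ex-np.cos(a)*np.array([0,0,1])
    M=np.column_stack([np.cross(ey,d),ey,d]);return tool(o,0,(np.array(K)+n*h-M@[-.0095,0,.178],Ro.from_matrix(M)))
def edge(o):
    return o["tool_pos"]+Ro.from_euler("xyz",o["orientation"],degrees=True).apply([-.0095,0,.178])
E
cat > st.py <<'E'
from goal import *
KEY={"ro":[.5776,-.2213,.0646],"sq":[.5931,-.1482,.0649],"bar":[.5621,-.2958,.0640]}
o=get_obs();ey,eu,n=frame();K=KEY[sys.argv[1]];d=edge(o)-K
print("fn",(o["force"]@n).round(2),"edge-key mm: along row,up,normal",(np.array([d@ey,d@eu,d@n])*1e3).round(1),"J",o["joint_pos"].round(1))
if len(sys.argv)>2:
    g=goal2(o,K,float(sys.argv[2]));print(g[0].round(2),g[1].round(2))
M=Ro.from_euler("xyz",o["orientation"],degrees=True);print("tool-axes normal*1mm",(M.inv().apply(n)/25).round(4))
E
python3 -m handwheel '[[-1,0,0,-0.8,0,0.7,0],[-1,0,0,-0.8,0,0.7,0],[-1,0,0,0,0,0.7,0],[-1,0,0,0,0,0.7,0],[-1,0,0,0,0,0,0]]'
python3 st.py ro .02
```

```text
clock: 17.27
tool_pos: [0.4761, -0.224, 0.2972]
orientation: [-179.5, 12.6, 167.0]
force: [-0.4, -0.6, -0.2]
opening: 0.0005
gripper_force: 0.0
fn -0.09 edge-key mm: along row,up,normal [-26.7 -14.9  77.6] J [  -2.8    8.7  -33.7    4.7  -35.3 -103.8]
[-1.53  1.03  2.03] [-0.09  0.44 -0.06]
tool-axes normal*1mm [ 0.011  -0.0004 -0.0384]
```

```bash
python3 -m handwheel '[[-1,-0.8,0.5,0.2,0,0.22,0],[-1,-0.73,0.53,0.2,-0.09,0.22,-0.06],[-1,0,0,0.6,0,0,0],[-1,0,0,0.4,0,0,0],[-1,0,0,0,0,0,0]]'
python3 -m handwheel '[[-1,0,0,0,0,0,0],[-1,0,0,0,0,0,0]]'
python3 st.py ro .02
```

```text
clock: 17.9
tool_pos: [0.5228, -0.209, 0.2685]
orientation: [-180.0, 9.8, 167.3]
force: [-0.4, -0.4, -0.6]
opening: 0.0004
gripper_force: 0.0
clock: 18.15
tool_pos: [0.5239, -0.2088, 0.2704]
orientation: [180.0, 10.0, 167.3]
force: [-0.1, -0.1, 0.7]
opening: 0.0005
gripper_force: 0.0
fn 0.67 edge-key mm: along row,up,normal [ 0.4  2.3 35.4] J [  -1.1   14.7  -29.2    3.3  -36.4 -104.1]
[-0.11 -0.01  0.61] [ 0.   -0.01  0.  ]
tool-axes normal*1mm [ 0.0128  0.     -0.0379]
```

```bash
python3 -m handwheel '[[-1,-0.11,-0.01,0.61,0,0,0],[-1,-0.1,0,0.3,0,0,0],[-1,0,0,0,0,0,0]]'
python3 -m handwheel '[[-1,-0.05,0,0.15,0,0,0],[-1,0,0,0,0,0,0]]'
python3 st.py ro
```

```text
clock: 18.52
tool_pos: [0.5328, -0.211, 0.2472]
orientation: [-180.0, 9.8, 167.3]
force: [0.2, -0.1, -0.6]
opening: 0.0001
gripper_force: 0.0
clock: 18.77
tool_pos: [0.5347, -0.2114, 0.2449]
orientation: [-180.0, 9.9, 167.3]
force: [-1.3, 0.1, 2.0]
opening: 0.0005
gripper_force: 0.9
fn 2.37 edge-key mm: along row,up,normal [ 0.3 -0.4  7.7] J [  -1.4   17.5  -29.4    3.5  -33.4 -104. ]
tool-axes normal*1mm [ 0.0129  0.     -0.0379]
```

```bash
for i in 1; do python3 -m handwheel '[[-1,-0.02,0,0.06,0,0,0],[-1,0,0,0,0,0,0]]' >/dev/null; python3 st.py ro|head -1
python3 -m handwheel '[[-1,-0.02,0,0.06,0,0,0],[-1,0,0,0,0,0,0]]' >/dev/null; python3 st.py ro|head -1; done
```

```text
fn 3.63 edge-key mm: along row,up,normal [ 0.3 -0.4  6.4] J [  -1.4   17.6  -29.4    3.5  -33.3 -104. ]
fn 4.97 edge-key mm: along row,up,normal [ 0.3 -0.3  4.7] J [  -1.4   17.8  -29.4    3.5  -33.1 -104. ]
```

```bash
python3 -m handwheel '[[-1,-0.02,0,0.06,0,0,0],[-1,0,0,0,0,0,0]]' >/dev/null; python3 st.py ro|head -1
python3 -m handwheel '[[-1,-0.02,0,0.06,0,0,0],[-1,0,0,0,0,0,0]]' >/dev/null; python3 st.py ro|head -1
```

```text
fn 6.48 edge-key mm: along row,up,normal [ 0.3 -0.4  3.1] J [  -1.5   18.   -29.4    3.5  -32.9 -104. ]
fn 17.49 edge-key mm: along row,up,normal [ 0.2 -0.3  2.5] J [  -1.5   18.1  -29.4    3.5  -32.9 -104. ]
```

The force jumped to 17 N at the stop, so the round key is fully down. Retract, then go over the square key.

```bash
python3 -m handwheel '[[-1,0.16,0,-0.48,0,0,0],[-1,0.16,0,-0.48,0,0,0],[-1,0,1,0,0,0,0],[-1,0,1,0,0,0,0],[-1,0,0.98,0,0,0,0]]' >/dev/null
python3 -m handwheel '[[-1,0,0,0,0,0,0],[-1,0,0,0,0,0,0]]'
python3 st.py sq .02
```

```text
clock: 20.65
tool_pos: [0.5421, -0.1368, 0.2618]
orientation: [180.0, 9.9, 167.4]
force: [0.9, -0.2, -0.4]
opening: 0.0004
gripper_force: 0.0
fn -0.82 edge-key mm: along row,up,normal [-0.   0.3 26.3] J [   7.1   14.8  -31.4    5.9  -34.5 -114.3]
[-0.06  0.    0.24] [ 0.   -0.01  0.01]
tool-axes normal*1mm [ 0.0128  0.     -0.0379]
```

```bash
python3 -m handwheel '[[-1,-0.06,0,0.24,0,0,0],[-1,-0.05,0,0.15,0,0,0],[-1,0,0,0,0,0,0]]' >/dev/null; python3 st.py sq|head -1
python3 -m handwheel '[[-1,-0.04,0,0.12,0,0,0],[-1,0,0,0,0,0,0]]' >/dev/null; python3 st.py sq|head -1
python3 -m handwheel '[[-1,-0.02,0,0.06,0,0,0],[-1,0,0,0,0,0,0]]' >/dev/null; python3 st.py sq|head -1
```

```text
fn 1.0 edge-key mm: along row,up,normal [-0.5 -0.6 15.5] J [   6.9   16.   -31.5    6.   -33.4 -114.3]
fn 0.44 edge-key mm: along row,up,normal [-0.  -0.3 12.6] J [   6.8   16.3  -31.5    6.   -33.  -114.3]
fn -1.35 edge-key mm: along row,up,normal [ 0.1 -0.2 11.2] J [   6.8   16.4  -31.5    6.1  -32.9 -114.3]
```

```bash
python3 -m handwheel '[[-1,-0.03,0,0.08,0,0,0],[-1,0,0,0,0,0,0]]' >/dev/null; python3 st.py sq|head -1
python3 -m handwheel '[[-1,-0.03,0,0.08,0,0,0],[-1,0,0,0,0,0,0]]' >/dev/null; python3 st.py sq|head -1
python3 -m handwheel '[[-1,-0.02,0,0.06,0,0,0],[-1,0,0,0,0,0,0]]' >/dev/null; python3 st.py sq|head -1
```

```text
fn 0.16 edge-key mm: along row,up,normal [ 0.1 -0.2  9. ] J [   6.8   16.7  -31.5    6.1  -32.7 -114.3]
fn 2.7 edge-key mm: along row,up,normal [ 0.1 -0.   6.9] J [   6.7   16.9  -31.4    6.1  -32.5 -114.3]
fn 2.59 edge-key mm: along row,up,normal [ 0.1 -0.   5.4] J [   6.7   17.1  -31.4    6.1  -32.3 -114.3]
```

```bash
python3 -m handwheel '[[-1,-0.02,0,0.06,0,0,0],[-1,0,0,0,0,0,0]]' >/dev/null; python3 st.py sq|head -1
python3 -m handwheel '[[-1,-0.02,0,0.06,0,0,0],[-1,0,0,0,0,0,0]]' >/dev/null; python3 st.py sq|head -1
```

```text
fn 3.64 edge-key mm: along row,up,normal [ 0.1 -0.   3.8] J [   6.7   17.2  -31.4    6.1  -32.1 -114.3]
fn 7.93 edge-key mm: along row,up,normal [ 0.  -0.   2.4] J [   6.6   17.4  -31.4    6.2  -32.  -114.3]
```

```bash
python3 -m handwheel '[[-1,-0.02,0,0.05,0,0,0],[-1,0,0,0,0,0,0]]' >/dev/null; python3 st.py sq|head -1
```

```text
fn 19.14 edge-key mm: along row,up,normal [-0.  -0.   1.8] J [   6.6   17.5  -31.4    6.2  -32.  -114.3]
```

The square key is fully down. Retract and go over the bar.

```bash
python3 -m handwheel '[[-1,0.18,0,-0.53,0,0,0],[-1,0.18,0,-0.53,0,0,0],[-1,0,-1,0,0,0,0],[-1,0,-1,0,0,0,0],[-1,0,-1,0,0,0,0]]' >/dev/null
python3 -m handwheel '[[-1,0,-1,0,0,0,0],[-1,0,-1,0,0,0,0],[-1,0,-1,0,0,0,0],[-1,0,0,0,0,0,0],[-1,0,0,0,0,0,0]]'
python3 st.py bar .016
```

```text
clock: 24.28
tool_pos: [0.5076, -0.2825, 0.2641]
orientation: [180.0, 9.9, 167.3]
force: [-0.3, 0.2, 0.4]
opening: 0.0004
gripper_force: 0.0
fn 0.52 edge-key mm: along row,up,normal [ 1.  -1.5 30.9] J [ -9.6  16.6 -26.4   0.9 -37.1 -93.7]
[-0.24 -0.04  0.55] [ 0.   -0.01  0.  ]
tool-axes normal*1mm [ 0.0128  0.     -0.0379]
```

```bash
python3 -m handwheel '[[-1,-0.14,-0.04,0.3,0,0,0],[-1,-0.1,0,0.25,0,0,0],[-1,0,0,0,0,0,0]]' >/dev/null; python3 st.py bar|head -1
python3 -m handwheel '[[-1,-0.03,0,0.1,0,0,0],[-1,0,0,0,0,0,0]]' >/dev/null; python3 st.py bar|head -1
python3 -m handwheel '[[-1,-0.03,0,0.08,0,0,0],[-1,0,0,0,0,0,0]]' >/dev/null; python3 st.py bar|head -1
python3 -m handwheel '[[-1,-0.03,0,0.08,0,0,0],[-1,0,0,0,0,0,0]]' >/dev/null; python3 st.py bar|head -1
```

```text
fn 0.73 edge-key mm: along row,up,normal [ 0.3 -0.8 14.9] J [ -9.8  18.3 -26.    0.8 -35.8 -93.5]
fn 0.57 edge-key mm: along row,up,normal [-0.1 -0.4 13. ] J [ -9.8  18.5 -26.    0.8 -35.6 -93.5]
fn -0.48 edge-key mm: along row,up,normal [-0.1 -0.3 10.9] J [ -9.8  18.7 -26.    0.8 -35.4 -93.5]
fn 2.39 edge-key mm: along row,up,normal [-0.2 -0.1  8.9] J [ -9.8  19.  -26.    0.9 -35.2 -93.5]
```

```bash
python3 -m handwheel '[[-1,-0.02,0,0.06,0,0,0],[-1,0,0,0,0,0,0]]' >/dev/null; python3 st.py bar|head -1
python3 -m handwheel '[[-1,-0.02,0,0.06,0,0,0],[-1,0,0,0,0,0,0]]' >/dev/null; python3 st.py bar|head -1
python3 -m handwheel '[[-1,-0.02,0,0.06,0,0,0],[-1,0,0,0,0,0,0]]' >/dev/null; python3 st.py bar|head -1
```

```text
fn 3.4 edge-key mm: along row,up,normal [-0.2 -0.1  7.3] J [ -9.8  19.1 -26.    0.9 -35.  -93.5]
fn 4.69 edge-key mm: along row,up,normal [-0.2 -0.2  5.7] J [ -9.8  19.3 -25.9   0.9 -34.9 -93.5]
fn 11.42 edge-key mm: along row,up,normal [-0.2 -0.1  4.5] J [ -9.8  19.4 -25.9   0.9 -34.8 -93.5]
```

```bash
python3 -m handwheel '[[-1,-0.01,0,0.03,0,0,0],[-1,0,0,0,0,0,0]]' >/dev/null; python3 st.py bar|head -1
python3 -m handwheel '[[-1,0.3,0,-0.9,0,0,0],[-1,0.3,0,-0.9,0,0,0],[-1,0,0,-1,0,0,0],[-1,0,0,-1,0,0,0],[-1,0,0,-1,0,0,0]]' 
python3 -m handwheel '[[-1,0.8,0,0,0,0,0],[-1,0.8,0,0,0,0,0],[-1,0,0,0,0,0,0],[-1,0,0,0,0,0,0]]' 
python3 - <<'E'
from goal import *
s=snapshot("wrist");q=snapshot("side")
a=cv2.resize(s["color"],(400,300));b=cv2.resize(q["color"][190:330,320:490],(400,330));c=cv2.resize(q["color"][130:210,200:300],(400,320))
m=np.zeros((600,800,3),np.uint8);m[:300,:400]=a;m[:330,400:]=b;m[300:600,:400]=c[:300]
cv2.imwrite("pics/fin.png",m[:,:,::-1])
E
```

```text
fn 16.73 edge-key mm: along row,up,normal [-0.2 -0.1  4.2] J [ -9.8  19.4 -25.9   0.9 -34.8 -93.5]
clock: 27.02
tool_pos: [0.4868, -0.2789, 0.3566]
orientation: [180.0, 9.9, 167.3]
force: [0.3, -0.5, -0.2]
opening: 0.0003
gripper_force: 0.0
clock: 27.52
tool_pos: [0.449, -0.2704, 0.3494]
orientation: [-180.0, 9.9, 167.3]
force: [0.4, -0.2, 1.0]
opening: 0.0007
gripper_force: 0.0
```

View pics/fin.png

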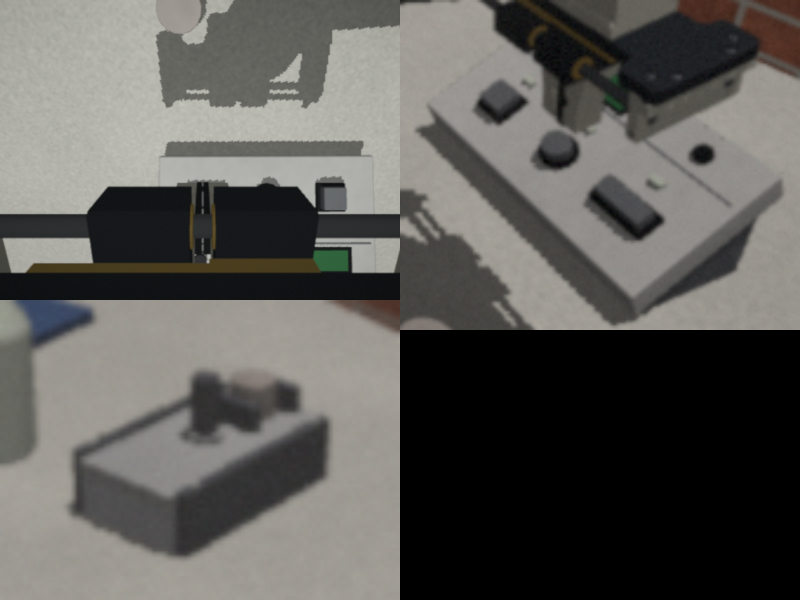

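The arm is clear of everything, all three keys are back up, and the pin is still home. Handing in.

```bash
python3 -c "
from plant import *
print(close_job())"
```

```text
the job is handed in; nothing more can be done
None
```

I pushed the pin fully home and let go of it, then pressed the round, square and bar keys to their stops in that order (17–19 N each) and let each back up; the job is handed in at about 27.5 s, but no verdict came back.

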